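# Clear the bed and hold the sensor rod at its length mark

## Robot

A 6-joint arm with a two-finger parallel gripper is mounted at the origin on the work surface. World frame = base frame: x ahead of the robot, y to its left, z up, the work surface at z = 0. Lengths are in m, angles in rad, forces in N, time in s.
With the tool pointing down it reaches from about 0.35 to 0.975 m from the base axis. Payload 4.9 kg.
Tool frame: the origin (TCP) lies at the very end of the fingers, on their centre line; the grasp point (between the pads) lies 19 mm behind it; z points along the fingers, x is the direction in which the jaws open and shut, and the axes are right-handed (so a half turn about z gives the same grasp; the last joint's range is limited). The gripper opens to 85 mm and grips with 20 to 120 N. Pads are 22 mm wide; open, the fingers measure 114 mm over their backs; the gripper's body (76 mm by 85 mm) begins 54 mm behind the grasp point. The pads swing forward as they close: fully open they stand 13 mm farther back than shut.
Start: joints at [-1.288, 0.053, 1.613, -0, 1.476, -0.119], TCP at [0.244, -0.575, 0.231] pointing down, gripper open.
Joint ranges: [-3.01, 3.01], [-1.01, 2.22], [0.06, 2.58], [-1.02, 4.17], [0.09, 2.62], [-3.14, 3.14]. Speed limits (rad/s): [2.57, 2.57, 3.14, 3.14, 3.14, 3.14].

## Interface

Orientations are given as a rotation vector (axis times angle).
In Python, from station import readout, viewer, ctrl, nets gives the robot as it stands. The module is installed in compiled form; this text tells all that it offers.
- The arm moves only by the tool step_arm, never from a script. Its argument "moves" is a list that holds one entry, the list of rows, each a list of 4 numbers: the shift along the world's x, y, z in cm, then the turn about the world's z in rad. In form: [[[dx, dy, dz, yaw], ...]]. A call has 1 to 10 rows; each row shifts and turns the commanded pose from where the row before left it; what a row does not reach is not made up. A row lasts 1/12 s, in which the tool goes at most 41.7 mm and 7.16 degrees, less where a joint would pass 70% of its speed; a pose out of reach is approached as far as the arm can. A call is refused whole if a number of a shift passes 4.17 or a number of a turn 0.125, either way. A call with a gripper value outside its range is refused whole. "grip" is the closure, from 0 (fully open) to 1 (shut), set as the call begins (left out, the last holds). The fingers move at their own pace and stop on an object; "squeeze" is the grip in N (left out, the last holds). Time passes only in rows, so rows that do not move let the fingers close. It gives the time, the measured TCP pose, the force and the opening at its end, in the units of the state.
- readout.get_obs(): the state, without advancing time (a new reading comes with each control period).
- viewer.get_image(name): name is "side" or "top"; returns the picture (420x560x3 uint8, blue, green, red); there is no depth.
- viewer.calibration(name): a dict with "camera_matrix" (3x3 intrinsics, pixels), "R" (3x3) and "t" (3): a world point X has camera coordinates R X + t. Camera axes: x right, y down, z forward; pixel columns grow to the right and rows downward; lengths in m; the calibration is good to about 2 mm. A picture is of the moment at which its call begins. calibration takes no time and is no camera call.
- ctrl.finish_job(): hands the job in, once; it reports no verdict.
Trained networks look in the newest picture that a camera, given by its name, has taken for a name from the list of things; names that differ only in an ending like _2 or _b are one class to them, and where a whole thing is asked for, a point or a joint stands for the part that bears it (a point fixed in the world has none). Each returns a list of dicts, best first, with "confidence" (0 to 1); they miss things now and then, are a little off and sometimes report something else, mostly with a low value. They report only what shows in the picture. A call takes as long as a camera call.
- nets.masks_of(camera, thing): "region" (420x560 bool, what is visible of it) and "box" ([left, top, right, bottom] in pixels, round what is visible of it).
- nets.pinpoint(camera, thing): "at" ([column, row] in pixels: a listed point, or the origin of a listed thing).
The state is a dict: "t": time; "q": joint angles; "dq": joint speeds; "effort": joint torques, N m; "tool_pos": TCP position; "tool_rot": TCP orientation; "contact_force": force on the tool from outside, world axes, zero at the start; "wrist_torque": the same for the moment, N m; "opening": finger opening in m.
Only numpy, scipy, OpenCV 4.12 (cv2) and the standard library are available. Lean on these libraries where they do the work, as an engineer would, in place of code of your own. Each camera call takes 0.05 s, during which the arm holds its last target. There are 200 camera calls.

## Task

Get the spring-return displacement sensor ready for its reading: take the two parts cups that stand in the rod's path on the calibration bed and nest them, upright and one inside the other, in the third cup where it stands on the bench. Then draw the rod out by its knob against its spring until the collar on the rod stands right above the index blade, without pulling past it, and finish while holding it there. Do not shift the index, and leave everything else on the bench where it is.

Things in the scene. Friction and masses are not known exactly. Their poses are not given: they have to be found in the camera images.
- bed: calibration bed, fixed: slotted aluminium plate, top 15 mm above the bench; spans x -220 to +230, y -60 to +60 mm from its origin (on the bench surface). x = direction in which the rod is drawn out, z up. A steel sensor tube 30 mm thick lies along x, axis 75 mm above the bench, in two grey clamps (56 mm wide, tops 98 mm up); its brass guide bush ends at x -60 mm
- plunger: the rod that telescopes out of the sensor tube, with collar and knob; slides only along the bed's x, origin at the collar's centre, axes those of the bed. An inner spring pushes it home: about 5 N at the start, 0.8 N more per 10 mm drawn out, slight friction; it springs back if let go. Travel 125 mm
- collar (a point): centre of the measuring collar on the rod: dark steel disc 22 mm in diameter, 6 mm thick, 75 mm above the bench; it starts 15 mm in front of the brass bush
- knob (a point): middle of the waist of the black pull knob at the end of the rod, 34.5 mm ahead of the collar and 75 mm above the bench: waist 24 mm in diameter and 29 mm long along the rod, then an end flange 32 mm in diameter and 6 mm thick that keeps fingers from slipping off when pulling
- index (a point): length mark: middle of the top edge of the index blade, an upright steel strip 4 mm thick and 96 mm long across the bed under the rod, top 31 mm above the bench (44 mm below the rod's axis), on a low rider 20 mm long that is clamped by friction (slides only if pushed hard). 60 to 100 mm ahead of the collar at the start; axes those of the bed
- cup_a: parts cup on the bed, the one nearer to the knob: grey plastic, open top, 70 mm tall, outside 42 mm across at the foot, widening evenly to 61 mm at a height of 55 mm, the top 15 mm a straight collar 64 mm across; wall 2 to 3 mm, about 60 g. Origin at the centre of its underside, z up. It stands on the plate (15 mm above the bench), up to 20 mm off the rod's line
- cup_b: parts cup of the same shape, size and material, also on the bed, beyond cup_a as seen from the knob (centres 74 to 100 mm apart)
- cup_c: third parts cup of the same shape, size and material, standing alone on the bench off the free end of the bed. Cups of this shape nested in each other each stand 18 to 22 mm higher than the one below
- hex_key: bystander: L-shaped hex key 85 mm long lying on the bed beside the sensor tube
- hood: bystander: grey metal connector housing 104 x 46 x 62 mm with a steel gland at one end
- mug: bystander: white mug 82 mm across, 95 mm tall
- tape_roll: bystander: roll of black tape 72 mm across, 24 mm high
- screwdriver: bystander: screwdriver 190 mm long
- multimeter: bystander: hand-held multimeter 165 x 84 x 40 mm
- spray: bystander: small blue bottle 48 mm across, 130 mm tall

How it is judged:
By the outcome, as a careful person would: the job done as asked, in the order asked, and still so for the second after the job is handed in, while the arm keeps its last pose, push and grip.
It also fails if it takes over 67 s, if anything falls off the work surface, if the arm or the gripper's body presses on something with over 40 N, if the wrist force passes 120 N, or if a joint passes its speed limit or range.

## Working session

There is one attempt and no reset: what is moved stays moved. The work goes in short steps, Python scripts to look and compute and a tool call to move; the robot and the scene stay as the last step left them, time stands still between calls to the robot, and variables do not carry over. Pictures are saved under pics/ and viewed, about 8 in all and at most 12, crops included, and the job is handed in when it is done.

Besides the shell and the picture viewer there is one more tool, called after ">>>" in YAML: its name, and indented under it one key for each argument. step_arm: Moves the arm, as the interface text tells. Its arguments: {"type":"object","properties":{"moves":{"type":"array","items":{"type":"array","items":{"type":"array","items":{"type":"number"}}}},"grip":{"type":"number"},"squeeze":{"type":"number"}},"required":["moves"]}

```bash
mkdir -p pics
cat > h.py <<'E'
import numpy as np, cv2
from station import readout, viewer, ctrl, nets
C={n:viewer.calibration(n) for n in("side","top")}
def proj(n,X):
    c=C[n];p=c["camera_matrix"]@(np.array(c["R"])@np.array(X,float)+np.array(c["t"]));return p[:2]/p[2]
def onz(n,uv,z):
    c=C[n];R=np.array(c["R"]);o=-R.T@np.array(c["t"]);d=R.T@np.linalg.solve(np.array(c["camera_matrix"]),[uv[0],uv[1],1.])
    return o+d*(z-o[2])/d[2]
def tri(ua,ub):
    A=[]
    for n,uv in(("side",ua),("top",ub)):
        c=C[n];P=np.array(c["camera_matrix"])@np.c_[c["R"],c["t"]]
        A+=[uv[0]*P[2]-P[0],uv[1]*P[2]-P[1]]
    A=np.array(A);return np.linalg.lstsq(A[:,:3],-A[:,3],rcond=None)[0]
E
python3 - <<'E'
from h import *
np.set_printoptions(precision=4,suppress=True)
for n in C:
    im=viewer.get_image(n);cv2.imwrite(f"pics/{n}0.png",im)
    R=np.array(C[n]["R"]);print(n,-R.T@np.array(C[n]["t"]),R[2])
    for th in("bed","collar","knob","index","cup_a"):
        print(n,th,[(np.round(d["at"],1),round(d["confidence"],2)) for d in nets.pinpoint(n,th)][:4])
print(readout.get_obs())
E
```

```text
side [-0.198   0.7643  0.703 ] [ 0.5792 -0.6343 -0.512 ]
side bed [(array([288.5, 233.1]), 0.64)]
side collar [(array([294.5, 203.7]), 0.49)]
side knob [(array([289.3, 207.8]), 0.77)]
side index [(array([281.9, 230.5]), 0.5)]
side cup_a [(array([182. , 309.3]), 0.9), (array([244.7, 270. ]), 0.87), (array([261.3, 243.6]), 0.7)]
top [ 0.3822 -0.0107  1.1513] [ 0.1178 -0.0116 -0.993 ]
top bed [(array([277.4, 224.3]), 0.56)]
top collar [(array([392.8, 141.8]), 0.66), (array([296.6, 220.3]), 0.56)]
top knob [(array([281.6, 220. ]), 0.6)]
top index [(array([262.9, 227.7]), 0.52), (array([298.3, 225.2]), 0.51)]
top cup_a [(array([238. , 224.5]), 0.88), (array([201.9, 240.2]), 0.85), (array([124. , 240.8]), 0.85), (array([151.5, 299.1]), 0.54)]
{'t': 0.6, 'q': array([-1.288 ,  0.0527,  1.6129,  0.    ,  1.476 , -0.119 ]), 'dq': array([-0.0005, -0.0005,  0.0016, -0.002 ,  0.0009, -0.0014]), 'effort': array([ -0.0003, -39.3409, -37.0231,  -0.0002,   0.0007,   0.    ]), 'tool_pos': array([ 0.2444, -0.5752,  0.2313]), 'tool_rot': array([ 2.62  , -1.7335,  0.0001]), 'contact_force': array([ 0.0164, -0.1959, -0.6428]), 'wrist_torque': array([ 0.0058, -0.0128, -0.0274]), 'opening': 0.08533126785550196}
```

View pics/side0.png

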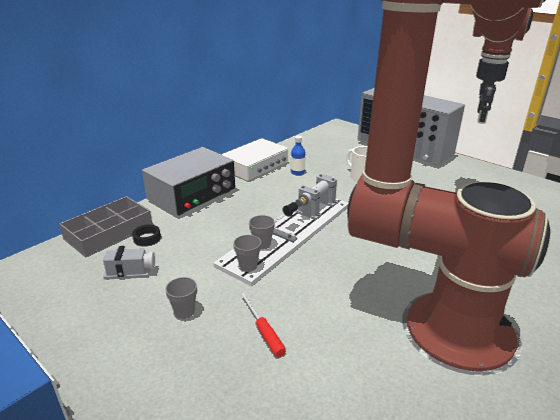

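View pics/top0.png

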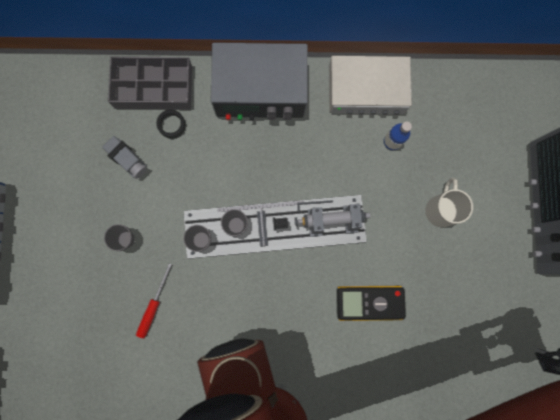

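The top view shows the bed running roughly along image columns 185–365, with the rod pointing left. The knob is at about (281,222), the blade at (262,227), cup_a at (235,222), cup_b at (200,238) and cup_c at (122,238). The side view agrees.

Run:
```python
from h import *
np.set_printoptions(precision=4,suppress=True)
def mask(th,n="top"): return nets.masks_of(n,th)
im=viewer.get_image("top");viewer.get_image("side")
b=mask("bed")[0]["region"].astype(np.uint8)
print("bedrect",[onz("top",p,.015)[:2] for p in cv2.boxPoints(cv2.minAreaRect(cv2.findNonZero(b)))])
for a,bb,z in(((238,224.5),(244.7,270),.015),):pass
P=dict(a=((261.3,243.6),(238,224.5),.015),b=((244.7,270),(201.9,240.2),.015),c=((182,309.3),(124,240.8),0),knob=((289.3,207.8),(281.6,220),.075),collar=((294.5,203.7),(296.6,220.3),.075),index=((281.9,230.5),(262.9,227.7),.031))
for k,(s,t,z) in P.items(): print(k,"tri",tri(s,t),"top",onz("top",t,z),"side",onz("side",s,z))
# rims: top-plane circle fit from masks
for d in mask("cup_a"):
    c=cv2.findNonZero(d["region"].astype(np.uint8)); print(d["box"],d["confidence"],len(c))
crop=cv2.resize(im[180:270,100:380],None,fx=2.85,fy=2.85,interpolation=cv2.INTER_CUBIC);cv2.imwrite("pics/crop.png",crop)
```

```text
bedrect [array([0.5307, 0.2091]), array([ 0.5778, -0.2575]), array([ 0.4568, -0.2664]), array([0.4115, 0.1947])]
a tri [0.4992 0.0705 0.0113] top [0.4963 0.0681 0.015 ] side [0.4983 0.0759 0.015 ]
b tri [ 0.4616  0.1633 -0.0009] top [0.4563 0.1572 0.015 ] side [0.4514 0.1796 0.015 ]
c tri [0.4566 0.3554 0.0077] top [0.4542 0.3551 0.    ] side [0.4674 0.3527 0.    ]
knob tri [ 0.5033 -0.0389  0.0693] top [ 0.5019 -0.0394  0.075 ] side [ 0.4979 -0.0312  0.075 ]
collar tri [ 0.5072 -0.0719  0.0659] top [ 0.5015 -0.0751  0.075 ] side [ 0.5019 -0.0568  0.075 ]
index tri [0.4887 0.0063 0.0254] top [0.4873 0.0055 0.031 ] side [0.4839 0.0131 0.031 ]
[185.6, 223.9, 214.4, 251.9] 0.96 620
[106.6, 226.0, 134.0, 251.3] 0.91 575
[220.2, 209.7, 247.9, 235.0] 0.57 598
```

View pics/crop.png

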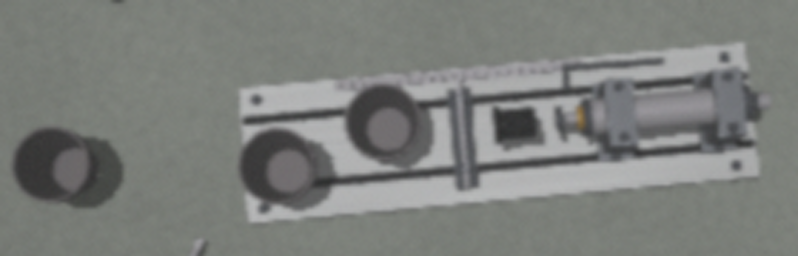

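The crop confirms the layout: rim centres at crop (382,120), (275,166) and (54,164), blade (463,138), knob (515,125), collar (562,123). I'll get the bed axis from the plate corners and fix the cup centres from the rims.

Run:
```python
from h import *
np.set_printoptions(precision=4,suppress=True)
f=lambda u,v,z:onz("top",((u+.5)/2.85-.5+100,(v+.5)/2.85-.5+180),z)[:2]
K=[f(*p,.015) for p in((240,90),(743,44),(757,175),(248,221))]
print("corners",K)
loc=np.array([[.23,-.06],[-.22,-.06],[-.22,.06],[.23,.06]])
loc[:,1]*=-1  # x toward +y world => bed +y is toward -x world; far(top) edge = world+x = bed -y
loc=np.array([[.23,-.06],[-.22,-.06],[-.22,.06],[.23,.06]])
M,_=cv2.estimateAffinePartial2D(loc.astype(np.float32),np.array(K,np.float32));print(M,np.degrees(np.arctan2(M[1,0],M[0,0])),np.hypot(M[0,0],M[1,0]))
th=np.arctan2(M[1,0],M[0,0]);R=np.array([[np.cos(th),-np.sin(th)],[np.sin(th),np.cos(th)]]);o=np.mean(K,0)-R@loc.mean(0)
np.savez("bed.npz",R=R,o=o)
print("bed o",o,"collar start",o+R@[-.045,0],"knob",o+R@[-.0105,0])
for n,u,v,z in(("a",382,120,.085),("b",275,166,.085),("c",54,164,.07),("idx",463,138,.031),("knob",515,125,.085),("collar",562,123,.075),("a foot",388,128,.018),("b foot",290,171,.018),("c foot",71,170,.003)):
    w=f(u,v,z);print(n,w,"bed",R.T@(w-o))
```

```text
corners [array([0.5286, 0.2042]), array([ 0.5736, -0.2401]), array([ 0.4573, -0.2506]), array([0.4138, 0.1937])]
[[-0.0977 -0.9857  0.4938]
 [ 0.9857 -0.0977 -0.0281]] 95.66007414066196 0.9905468226749916
bed o [ 0.4938 -0.0282] collar start [ 0.4982 -0.0729] knob [ 0.4948 -0.0386]
a [0.4956 0.0734] bed [ 0.1009 -0.0118]
b [0.4569 0.1604] bed [0.1913 0.0181]
c [0.4582 0.3459] bed [ 0.3758 -0.0015]
idx [0.4863 0.0073] bed [0.0361 0.004 ]
knob [ 0.4924 -0.0363] bed [-0.008   0.0022]
collar [ 0.4954 -0.0757] bed [-0.0475  0.0031]
a foot [0.4957 0.0733] bed [ 0.1008 -0.0119]
b foot [0.4574 0.158 ] bed [0.1888 0.0179]
c foot [0.4577 0.3528] bed [ 0.3827 -0.0017]
```

>>> step_arm:
  moves:
    - [[1.06,3.67,0,0.0635],[1.06,3.67,0,0.0635],[1.06,3.67,0,0.0635],[1.06,3.67,0,0.0635],[1.06,3.67,0,0.0635],[1.06,3.67,0,0.0635],[1.06,3.67,0,0.0635],[1.06,3.67,0,0.0635],[1.06,3.67,0,0.0635],[1.06,3.67,0,0.0635]]
  grip: 0
  squeeze: 25

```text
t: 1.63
tool_pos: [0.3505, -0.2066, 0.2316]
tool_rot: [3.031, -0.825, 0.002]
contact_force: [1.2, 0.0, -0.9]
opening: 0.0854
```

>>> step_arm:
  moves:
    - [[1.06,3.67,0,0.0635],[1.06,3.67,0,0.0635],[1.06,3.67,0,0.0635],[1.06,3.67,0,0.0635],[1.06,3.67,0,0.0635],[1.06,3.67,0,0.0635],[1.06,3.67,0,0.0635],[1.06,3.67,0,0.0635],[1.06,3.67,0,0.0635],[1.06,3.67,0,0.0635]]

```text
t: 2.47
tool_pos: [0.4566, 0.161, 0.2316]
tool_rot: [3.137, 0.164, 0.002]
contact_force: [0.5, -0.3, -0.5]
opening: 0.0854
```

>>> step_arm:
  moves:
    - [[0,0,-2,0],[0,0,-2,0],[0,0,-2,0],[0,0,-2,0],[0,0,0,0],[0,0,0,0]]

```text
t: 2.97
tool_pos: [0.4556, 0.1587, 0.1504]
tool_rot: [3.137, 0.159, -0.004]
contact_force: [-0.1, -0.3, 0.1]
opening: 0.0855
```

Run:
```python
from h import *
s=viewer.get_image("side")[170:340,140:370];t=viewer.get_image("top")[150:290,90:330]
s=cv2.resize(s,None,fx=2.5,fy=2.5,interpolation=cv2.INTER_CUBIC);t=cv2.resize(t,(575,335),interpolation=cv2.INTER_CUBIC)
cv2.imwrite("pics/c2.png",cv2.resize(np.vstack([s,t]),None,fx=.78,fy=.78))
print([(np.round(d["at"],1),round(d["confidence"],2)) for d in nets.pinpoint("side","cup_a")])
for p in([.457,.159,.015],[.457,.159,.085],[.496,.073,.015],[.458,.350,0]):print(p,proj("side",p))
```

```text
[(array([247.6, 269. ]), 0.95), (array([261.8, 243.4]), 0.82), (array([183.8, 311.8]), 0.58), (array([291. , 234.1]), 0.2)]
[0.457, 0.159, 0.015] [249.30735267 265.04908177]
[0.457, 0.159, 0.085] [248.26674405 241.04701227]
[0.496, 0.073, 0.015] [262.72139556 243.47018402]
[0.458, 0.35, 0] [185.71510615 310.70243749]
```

View pics/c2.png

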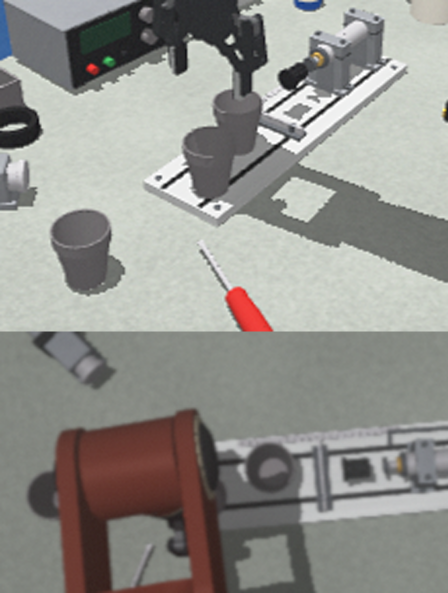

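Side view: the jaws straddle cup_b, with fingers at crop (180,60) and (245,90). I'm going down and closing.

>>> step_arm:
  moves:
    - [[0.1,0.2,-2,0],[0,0,-2,0],[0,0,-2,0],[0,0,-1.3,0],[0,0,-1,0],[0,0,0,0],[0,0,0,0]]

```text
t: 3.7
tool_pos: [0.458, 0.1608, 0.0691]
tool_rot: [-3.137, -0.158, -0.002]
contact_force: [0.5, -0.7, 0.4]
opening: 0.0853
```

>>> step_arm:
  moves:
    - [[0,0,0,0],[0,0,0,0],[0,0,0,0],[0,0,0,0],[0,0,0,0],[0,0,0,0],[0,0,0,0],[0,0,0,0]]
  grip: 1

```text
t: 4.37
tool_pos: [0.4587, 0.161, 0.0704]
tool_rot: [-3.137, -0.159, -0.004]
contact_force: [-1.5, -0.2, 6.5]
opening: 0.0624
```

>>> step_arm:
  moves:
    - [[0,0,1,0],[0,0,1,0],[0,0,2,0],[0,0,2,0],[0,0,2,0],[0,0,2,0],[0,0,0,0],[0,0,0,0]]

```text
t: 5.03
tool_pos: [0.4585, 0.161, 0.1704]
tool_rot: [-3.137, -0.159, -0.007]
contact_force: [0.7, -0.3, 0.4]
opening: 0.0626
```

Run:
```python
from h import *
s=viewer.get_image("side")[140:340,150:350]
cv2.imwrite("pics/c3.png",cv2.resize(s,None,fx=2.5,fy=2.5,interpolation=cv2.INTER_CUBIC))
o=readout.get_obs();print(o["tool_pos"],o["opening"],o["contact_force"],o["wrist_torque"])
print([(np.round(d["at"],1),round(d["confidence"],2)) for d in nets.pinpoint("side","cup_a")], proj("side",[.4587,.161,.085+.09]),proj("side",o["tool_pos"]))
```

```text
[0.45748649 0.16081788 0.16869145] 0.06254435723460414 [-0.5963362   0.17542717 -1.13657585] [ 0.02549281 -0.05662766  0.0182475 ]
[(array([265.2, 243. ]), 0.84), (array([247. , 236.6]), 0.79), (array([182.8, 311.1]), 0.6)] [245.64226726 207.81718392] [246.18858311 210.40683198]
```

View pics/c3.png

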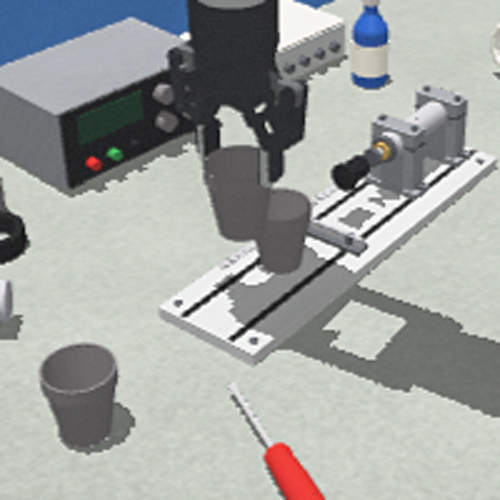

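Cup_b is held upright, with its foot at crop (245,238). Carrying it over cup_c.

>>> step_arm:
  moves:
    - [[0,2,0.2,0],[0,3,0.2,0],[0,3,0.2,0],[0,3,0,0],[0,3,0,0],[0,3,0,0],[0,2.1,0,0],[0,0,0,0],[0,0,0,0]]

```text
t: 5.88
tool_pos: [0.4563, 0.3519, 0.1723]
tool_rot: [3.135, 0.161, -0.005]
contact_force: [-0.4, -0.7, -1.8]
opening: 0.0627
```

Run:
```python
from h import *
np.set_printoptions(precision=4,suppress=True)
s=viewer.get_image("side");viewer.get_image("top")
cv2.imwrite("pics/c4.png",cv2.resize(s[170:340,110:260],None,fx=3.5,fy=3.5,interpolation=cv2.INTER_CUBIC))
o=readout.get_obs();print(o["tool_pos"],o["opening"],o["contact_force"])
print([(np.round(d["at"],1),round(d["confidence"],2)) for d in nets.pinpoint("side","cup_a")])
tp=o["tool_pos"]
print("tcp",proj("side",tp),"held foot pred",proj("side",tp-[0,0,.0555]),"rim",proj("side",tp+[0,0,.0145]))
print("c rim from side",onz("side",(181.6,288.0),.07))
for d in nets.masks_of("side","cup_a"):print(d["box"],d["confidence"])
```

```text
[0.4568 0.3508 0.1729] 0.06256526412939976 [ 1.1447  0.4957 -0.3046]
[(array([184.7, 312.8]), 0.77), (array([180.3, 270.8]), 0.7), (array([262.1, 244.7]), 0.62)]
tcp [176.5481 245.5215] held foot pred [179.6907 267.938 ] rim [175.6946 239.4332]
c rim from side [0.4528 0.3555 0.07  ]
[157.4, 233.0, 188.3, 276.3] 0.96
[247.6, 215.6, 276.3, 253.6] 0.84
[164.5, 274.3, 197.9, 319.2] 0.79
```

View pics/c4.png

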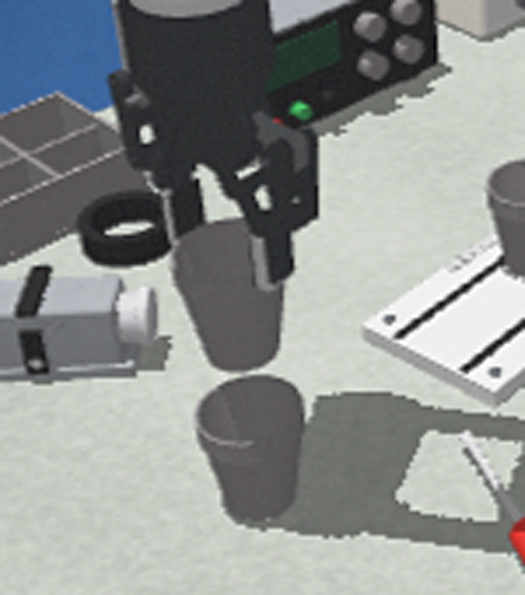

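>>> step_arm:
  moves:
    - [[0.1,0.1,-1.5,0],[0,0,-1.5,0],[0,0,-1.5,0],[0,0,-1.5,0],[0,0,-1.3,0],[0,0,-1,0],[0,0,-0.5,0],[0,0,0,0],[0,0,0,0]]

```text
t: 6.83
tool_pos: [0.4587, 0.3528, 0.0866]
tool_rot: [-3.137, -0.158, -0.0]
contact_force: [0.4, 0.4, -0.6]
opening: 0.0627
```

>>> step_arm:
  moves:
    - [[0,0,-0.2,0],[0,0,-0.2,0],[0,0,-0.2,0],[0,0,0,0],[0,0,0,0]]

```text
t: 7.25
tool_pos: [0.4585, 0.3528, 0.0804]
tool_rot: [-3.138, -0.159, -0.0]
contact_force: [0.6, 0.7, -0.5]
opening: 0.0625
```

>>> step_arm:
  moves:
    - [[0,0,-0.2,0],[0,0,-0.1,0],[0,0,-0.1,0],[0,0,0,0],[0,0,0,0]]

```text
t: 7.67
tool_pos: [0.4587, 0.3529, 0.0765]
tool_rot: [-3.137, -0.158, -0.001]
contact_force: [0.6, -1.0, 0.2]
opening: 0.0625
```

>>> step_arm:
  moves:
    - [[0,0,-0.1,0],[0,0,-0.1,0],[0,0,0,0],[0,0,0,0]]

```text
t: 8.0
tool_pos: [0.4591, 0.3531, 0.0758]
tool_rot: [-3.137, -0.159, -0.002]
contact_force: [-0.7, -2.6, 7.3]
opening: 0.0628
```

Contact comes at the expected nest height, so I'll release and rise. Next is cup_a at (0.496, 0.073).

>>> step_arm:
  moves:
    - [[0,0,0,0],[0,0,0,0],[0,0,0,0],[0,0,0,0],[0,0,0,0]]
  grip: 0

```text
t: 8.42
tool_pos: [0.4581, 0.3527, 0.0739]
tool_rot: [3.137, 0.159, -0.001]
contact_force: [0.8, 0.4, 0.4]
opening: 0.0851
```

>>> step_arm:
  moves:
    - [[0,0,1,0],[0,0,2,0],[0,0,2,0],[0,0,2,0],[0,-2,1,0],[0.7,-4,0,0],[0.7,-4,0,0],[0.7,-4,0,0],[0.7,-4,0,0],[0.7,-4,0,0]]

```text
t: 9.25
tool_pos: [0.4935, 0.1312, 0.1554]
tool_rot: [-3.137, -0.16, -0.002]
contact_force: [0.8, 0.5, 0.1]
opening: 0.085
```

>>> step_arm:
  moves:
    - [[0.2,-3,0,0],[0,-2.8,0,0],[0,0,0,0],[0,0,0,0]]

```text
t: 9.58
tool_pos: [0.4957, 0.0738, 0.1551]
tool_rot: [-3.137, -0.154, -0.002]
contact_force: [-0.4, -0.7, -0.1]
opening: 0.0854
```

Run:
```python
from h import *
np.set_printoptions(precision=4,suppress=True)
s=viewer.get_image("side");t=viewer.get_image("top")
a=cv2.resize(s[150:340,130:330],(600,570),interpolation=cv2.INTER_CUBIC)
cv2.imwrite("pics/c5.png",a);cv2.imwrite("pics/top5.png",t)
print(readout.get_obs()["tool_pos"])
for n in C:print([(np.round(d["at"],1),round(d["confidence"],2)) for d in nets.pinpoint(n,"cup_a")])
print(proj("side",[.496,.073,.015]),proj("side",[.496,.073,.085]))
```

```text
[0.4955 0.0754 0.1548]
[(array([263.6, 242.3]), 0.93), (array([185.5, 308.7]), 0.78), (array([184.4, 309.9]), 0.6)]
[(array([129., 243.]), 0.67), (array([123.6, 238.6]), 0.59)]
[262.7214 243.4702] [262.1657 220.4   ]
```

View pics/c5.png

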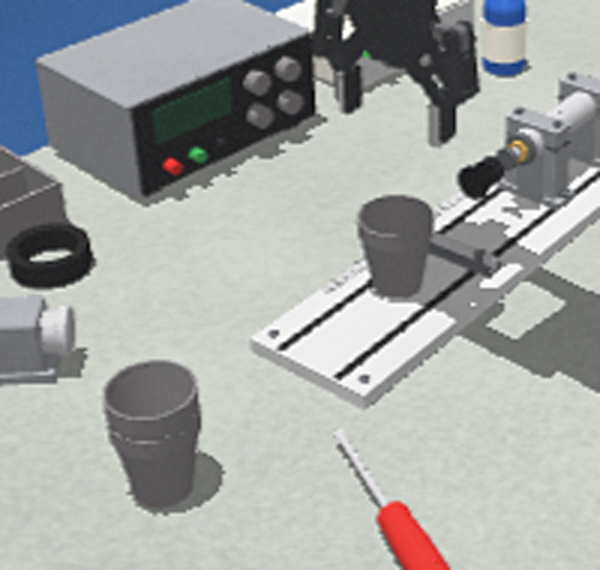

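Cup_b is nested upright in cup_c (crop (153,430)), and cup_a sits under the jaws at (396,245). Grasping cup_a next.

>>> step_arm:
  moves:
    - [[0,0,-2,0],[0,0,-2,0],[0,0,-2,0],[0,0,-1.5,0],[0,0,-1,0],[0,0,0,0],[0,0,0,0]]

```text
t: 10.37
tool_pos: [0.4952, 0.0754, 0.0692]
tool_rot: [-3.137, -0.16, 0.001]
contact_force: [0.7, -0.1, 0.4]
opening: 0.0852
```

>>> step_arm:
  moves:
    - [[0,0,0,0],[0,0,0,0],[0,0,0,0],[0,0,0,0],[0,0,0,0],[0,0,0,0],[0,0,0,0],[0,0,0,0]]
  grip: 1

```text
t: 11.03
tool_pos: [0.4966, 0.0749, 0.0713]
tool_rot: [-3.138, -0.158, -0.004]
contact_force: [-2.4, 0.0, 5.5]
opening: 0.0623
```

>>> step_arm:
  moves:
    - [[0,0,1,0],[0,0,1,0],[0,0,2,0],[0,0,2,0],[0,0,2,0],[0,0,2,0],[0,0,2,0],[0,0,0,0],[0,0,0,0]]

```text
t: 11.78
tool_pos: [0.4965, 0.0748, 0.1914]
tool_rot: [3.137, 0.159, 0.007]
contact_force: [-0.1, 0.2, -0.6]
opening: 0.0626
```

>>> step_arm:
  moves:
    - [[-0.4,2.8,0,0],[-0.4,3.5,0,0],[-0.5,3.5,0,0],[-0.5,3.5,0,0],[-0.5,3.5,0,0],[-0.5,3.5,0,0],[-0.5,3.5,0,0],[-0.5,4,0,0],[0,0,0,0],[0,0,0,0]]

```text
t: 12.62
tool_pos: [0.4559, 0.3539, 0.1873]
tool_rot: [3.136, 0.164, -0.004]
contact_force: [-0.1, 1.1, -1.1]
opening: 0.0624
```

Run:
```python
from h import *
np.set_printoptions(precision=4,suppress=True)
s=viewer.get_image("side")
cv2.imwrite("pics/c6.png",cv2.resize(s[170:340,110:260],None,fx=3.5,fy=3.5,interpolation=cv2.INTER_CUBIC))
tp=readout.get_obs()["tool_pos"];print(tp)
print([(np.round(d["at"],1),round(d["confidence"],2)) for d in nets.pinpoint("side","cup_a")],proj("side",tp-[0,0,.0555]))
```

```text
[0.4564 0.3528 0.1875]
[(array([184.7, 304.6]), 0.93), (array([183.8, 311.5]), 0.69), (array([177. , 265.1]), 0.57)] [178.2256 262.6977]
```

View pics/c6.png

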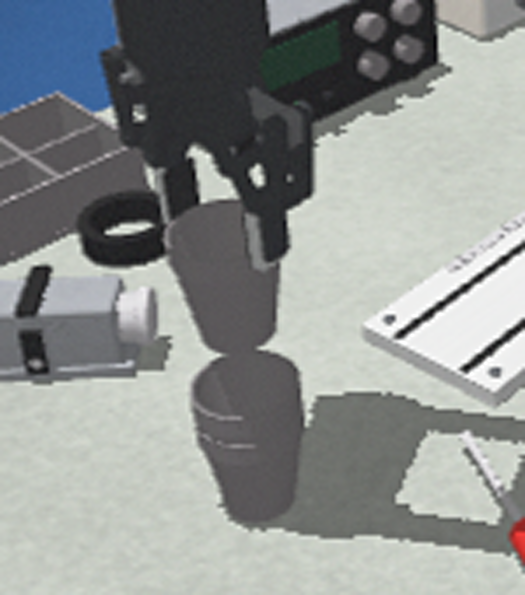

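Aligned: held foot at crop (238,340), stack mouth at (247,385). Lowering.

>>> step_arm:
  moves:
    - [[0.1,0,-1.5,0],[0.1,0,-1.5,0],[0,0,-1.5,0],[0,0,-1.5,0],[0,0,-1,0],[0,0,-0.7,0],[0,0,-0.5,0],[0,0,0,0],[0,0,0,0]]

```text
t: 13.47
tool_pos: [0.4597, 0.3527, 0.1077]
tool_rot: [-3.137, -0.158, -0.001]
contact_force: [0.5, 0.3, -0.8]
opening: 0.0627
```

>>> step_arm:
  moves:
    - [[0,0,-0.2,0],[0,0,-0.2,0],[0,0,-0.1,0],[0,0,0,0],[0,0,0,0]]

```text
t: 13.88
tool_pos: [0.4594, 0.3529, 0.1024]
tool_rot: [-3.138, -0.159, -0.0]
contact_force: [0.2, -0.3, -0.5]
opening: 0.0625
```

>>> step_arm:
  moves:
    - [[0,0,-0.1,0],[0,0,-0.1,0],[0,0,0,0],[0,0,0,0]]

```text
t: 14.22
tool_pos: [0.4593, 0.3528, 0.1001]
tool_rot: [3.137, 0.159, -0.0]
contact_force: [0.4, -0.2, -0.3]
opening: 0.0624
```

>>> step_arm:
  moves:
    - [[0,0,-0.1,0],[0,0,-0.1,0],[0,0,-0.1,0],[0,0,0,0],[0,0,0,0]]

```text
t: 14.63
tool_pos: [0.4594, 0.3528, 0.0972]
tool_rot: [3.138, 0.159, 0.0]
contact_force: [0.1, 1.2, -1.2]
opening: 0.0626
```

>>> step_arm:
  moves:
    - [[0,0,-0.1,0],[0,0,0,0],[0,0,0,0]]

```text
t: 14.88
tool_pos: [0.4597, 0.3529, 0.0967]
tool_rot: [-3.137, -0.159, -0.001]
contact_force: [0.6, -0.8, 2.0]
opening: 0.0625
```

>>> step_arm:
  moves:
    - [[0,0,0,0],[0,0,0,0],[0,0,0,0],[0,0,0,0],[0,0,0,0]]
  grip: 0

```text
t: 15.3
tool_pos: [0.4593, 0.3528, 0.0962]
tool_rot: [3.138, 0.159, -0.0]
contact_force: [0.1, 0.2, 0.5]
opening: 0.0853
```

>>> step_arm:
  moves:
    - [[0,0,1,0],[0,0,2,0],[0,0,2,0],[0,0,2,0],[0,-2,1,0],[0.5,-4,0,0],[0.6,-4,0,0],[0.6,-4,0,0],[0.6,-4,0,0],[0.6,-4,0,0]]

```text
t: 16.13
tool_pos: [0.4885, 0.1312, 0.1774]
tool_rot: [-3.137, -0.16, -0.002]
contact_force: [1.4, 0.0, 0.1]
opening: 0.0856
```

>>> step_arm:
  moves:
    - [[0.2,-4,0,0],[0.2,-4,0,0],[0.2,-4,0,0],[0,-3,0,0],[0,-2.2,0,0],[0,0,0,0],[0,0,0,0]]

```text
t: 16.72
tool_pos: [0.4946, -0.0401, 0.1771]
tool_rot: [-3.138, -0.155, -0.001]
contact_force: [-0.3, 0.5, 0.6]
opening: 0.0855
```

Run:
```python
from h import *
np.set_printoptions(precision=4,suppress=True)
B=np.load("bed.npz");R,o=B["R"],B["o"]
s=viewer.get_image("side");viewer.get_image("top")
a=cv2.resize(s[170:340,140:360],None,fx=3.2,fy=3.2,interpolation=cv2.INTER_CUBIC);cv2.imwrite("pics/c7.png",a)
tp=readout.get_obs()["tool_pos"];print(tp,R.T@(tp[:2]-o))
w=lambda x,z:np.r_[o+R@[x,0],z]
for k,x,z in(("collar",-.045,.075),("knob",-.0105,.075),("index",.036,.031)):print(k,w(x,z),proj("side",w(x,z)),[(np.round(d["at"],1),round(d["confidence"],2)) for d in nets.pinpoint("side",k)][:3])
```

```text
[ 0.4945 -0.0386  0.1767] [-0.0105  0.0003]
collar [ 0.4982 -0.0729  0.075 ] [299.4448 201.9327] [(array([296.4, 201.1]), 0.66)]
knob [ 0.4948 -0.0386  0.075 ] [292.0187 207.1462] [(array([291.7, 209.5]), 0.54)]
index [0.4902 0.0077 0.031 ] [281.5283 228.7546] [(array([179.5, 300.2]), 0.72), (array([279.7, 232.4]), 0.51)]
```

View pics/c7.png

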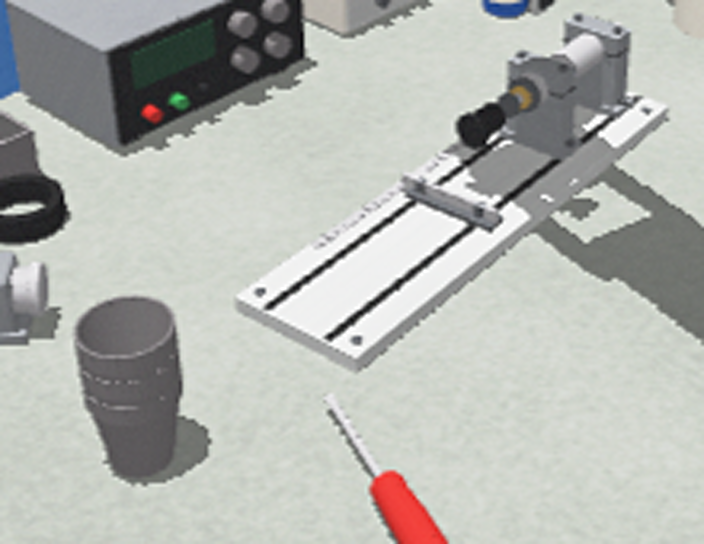

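All three cups are nested upright (crop (128,385)). The blade runs from crop (405,180) to (500,218), and the knob is under the gripper. To get an exact draw distance I'll rectify both views into the bed frame, at blade height and at rod height.

Run:
```python
from h import *
B=np.load("bed.npz");R,o=B["R"],B["o"]
ims={"top":cv2.imread("pics/top0.png"),"side":viewer.get_image("side")}
out=[]
S=2.5
for n in("top","side"):
    row=[]
    for z in(.031,.075):
        src=np.float32([proj(n,np.r_[o+R@p,z]) for p in((-.08,-.055),(.08,-.055),(.08,.055),(-.08,.055))])
        dst=np.float32([[0,0],[400,0],[400,275],[0,275]])
        w=cv2.warpPerspective(ims[n],cv2.getPerspectiveTransform(src,dst),(400,275),flags=cv2.INTER_CUBIC)
        if z==.031:
            g=cv2.cvtColor(w,cv2.COLOR_BGR2GRAY).astype(float)
            for a,b in((40,110),(150,235)):print(n,a,b,dict(zip(range(10,72,3),np.round([g[a:b,int((x+80)*S)].mean() for x in range(10,72,3)]).astype(int))))
        for x in range(-80,80,10):
            cv2.line(w,(int((x+80)*S),0),(int((x+80)*S),16 if x==0 else 7),(0,0,255),1)
        row.append(w)
    out.append(np.hstack(row))
cv2.imwrite("pics/rect.png",np.vstack(out))
```

```text
top 40 110 {10: np.int64(131), 13: np.int64(144), 16: np.int64(144), 19: np.int64(144), 22: np.int64(141), 25: np.int64(123), 28: np.int64(90), 31: np.int64(84), 34: np.int64(114), 37: np.int64(132), 40: np.int64(106), 43: np.int64(92), 46: np.int64(114), 49: np.int64(136), 52: np.int64(144), 55: np.int64(145), 58: np.int64(146), 61: np.int64(139), 64: np.int64(117), 67: np.int64(106), 70: np.int64(105)}
top 150 235 {10: np.int64(146), 13: np.int64(154), 16: np.int64(154), 19: np.int64(153), 22: np.int64(150), 25: np.int64(135), 28: np.int64(97), 31: np.int64(86), 34: np.int64(109), 37: np.int64(126), 40: np.int64(102), 43: np.int64(91), 46: np.int64(118), 49: np.int64(144), 52: np.int64(152), 55: np.int64(153), 58: np.int64(152), 61: np.int64(151), 64: np.int64(143), 67: np.int64(132), 70: np.int64(124)}
side 40 110 {10: np.int64(191), 13: np.int64(180), 16: np.int64(180), 19: np.int64(191), 22: np.int64(190), 25: np.int64(178), 28: np.int64(180), 31: np.int64(194), 34: np.int64(199), 37: np.int64(192), 40: np.int64(201), 43: np.int64(192), 46: np.int64(132), 49: np.int64(116), 52: np.int64(118), 55: np.int64(120), 58: np.int64(134), 61: np.int64(134), 64: np.int64(128), 67: np.int64(148), 70: np.int64(182)}
side 150 235 {10: np.int64(143), 13: np.int64(141), 16: np.int64(141), 19: np.int64(141), 22: np.int64(144), 25: np.int64(160), 28: np.int64(199), 31: np.int64(242), 34: np.int64(245), 37: np.int64(232), 40: np.int64(218), 43: np.int64(185), 46: np.int64(125), 49: np.int64(119), 52: np.int64(128), 55: np.int64(125), 58: np.int64(127), 61: np.int64(127), 64: np.int64(89), 67: np.int64(97), 70: np.int64(206)}
```

View pics/rect.png

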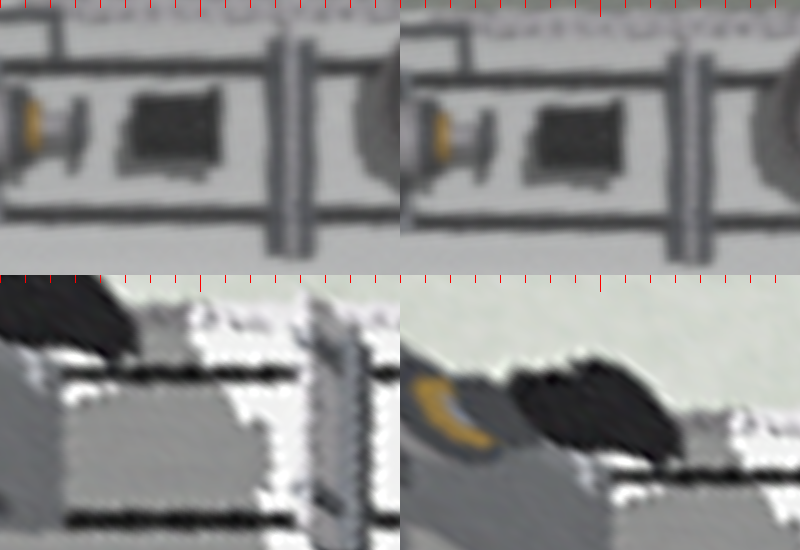

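The views disagree. Top puts the blade at bed x ≈ 36.7 mm with the collar at −46. Side puts the blade's top edge nearer 45, so I'll check the side calibration against the plate corners.

Run:
```python
from h import *
np.set_printoptions(precision=2,suppress=True)
B=np.load("bed.npz");R,o=B["R"],B["o"]
w=lambda x,y,z:np.r_[o+R@[x,y],z]
for p,m in(((.23,-.06,.015),(238,300)),((.23,.06,.015),(360,366)),((-.22,.06,.015),(667,106)),((-.06,0,.075),(522,97))):
    print("corner",p,proj("side",w(*p)),np.array(m)/3.2+[140,170])
for x in(.033,.037,.041,.045):
    for y in(-.048,.048):print(x,y,(proj("side",w(x,y,.031))-[140,170])*3.2,(proj("top",w(x,y,.031))-[100,180])*2.85)
im=viewer.get_image("side")
c=cv2.resize(im[195:285,205:350],None,fx=5.5,fy=5.5,interpolation=cv2.INTER_CUBIC)
q=lambda p:tuple(int(v) for v in (p-np.array([205,195]))*5.5+2.5)
cv2.polylines(c,[np.array([q(proj("side",w(*p))) for p in((.23,-.06,.015),(.23,.06,.015),(-.22,.06,.015),(-.22,-.06,.015))])],True,(0,0,255),1)
cv2.line(c,q(proj("side",w(.037,-.048,.031))),q(proj("side",w(.037,.048,.031))),(0,255,0),1)
for x in(-.06,-.045,.01):cv2.circle(c,q(proj("side",w(x,0,.075))),3,(255,0,255),-1)
cv2.imwrite("pics/fit.png",c)
```

```text
corner (0.23, -0.06, 0.015) [213.97 261.33] [214.38 263.75]
corner (0.23, 0.06, 0.015) [252.01 280.42] [252.5  284.38]
corner (-0.22, 0.06, 0.015) [349.4  201.87] [348.44 203.12]
corner (-0.06, 0, 0.075) [302.59 199.73] [303.12 200.31]
0.033 -0.048 [409.19 167.65] [460.32  77.51]
0.033 0.048 [502.83 205.94] [470.15 187.43]
0.037 -0.048 [406.24 169.7 ] [455.74  77.92]
0.037 0.048 [499.98 208.17] [465.52 187.85]
0.041 -0.048 [403.28 171.77] [451.16  78.32]
0.041 0.048 [497.11 210.41] [460.9  188.27]
0.045 -0.048 [400.31 173.84] [446.58  78.73]
0.045 0.048 [494.23 212.66] [456.27 188.7 ]
```

View pics/fit.png

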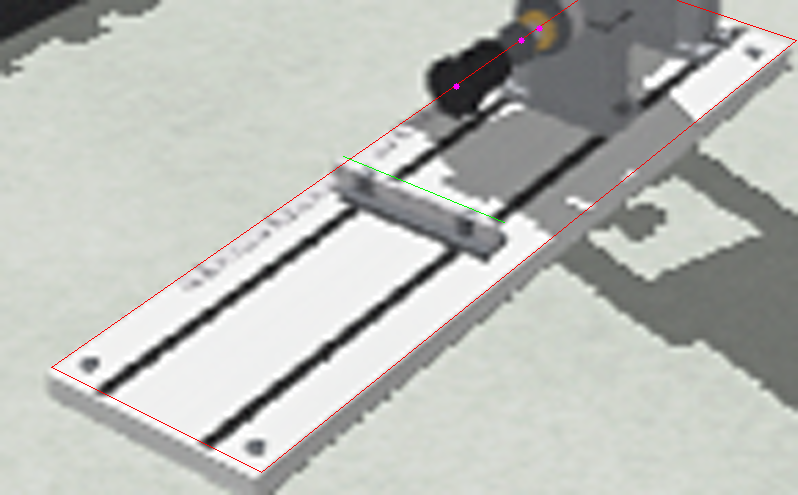

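The plate overlay fits to about 1.5 px: the green blade line sits 8 zoomed pixels high, and so does the red plate outline. So side agrees with top once that shift is removed. Draw distance is about 82 mm. Now gripping the knob.

>>> step_arm:
  moves:
    - [[0.1,0,-2,0],[0,0,-2,0],[0,0,-2,0],[0,0,-2,0],[0,0,-2,0],[0,0,-1.5,0],[0,0,-0.6,0],[0,0,0,0],[0,0,0,0]]

```text
t: 17.82
tool_pos: [0.4957, -0.039, 0.0557]
tool_rot: [3.138, 0.159, 0.0]
contact_force: [0.7, -0.1, 0.0]
opening: 0.0856
```

>>> step_arm:
  moves:
    - [[0,0,0,0],[0,0,0,0],[0,0,0,0],[0,0,0,0],[0,0,0,0],[0,0,0,0],[0,0,0,0],[0,0,0,0],[0,0,0,0],[0,0,0,0]]
  grip: 1
  squeeze: 50

```text
t: 18.65
tool_pos: [0.4963, -0.0393, 0.056]
tool_rot: [3.137, 0.158, 0.003]
contact_force: [2.2, 1.3, 3.4]
opening: 0.0222
```

>>> step_arm:
  moves:
    - [[-0.05,0.5,0,0],[-0.1,1,0,0],[-0.1,1,0,0],[-0.1,1,0,0],[-0.1,1,0,0],[-0.1,1,0,0],[-0.1,1,0,0],[-0.05,0.5,0,0],[0,0,0,0],[0,0,0,0]]

```text
t: 19.48
tool_pos: [0.4895, 0.0286, 0.056]
tool_rot: [3.131, 0.16, 0.004]
contact_force: [4.5, -10.2, 2.0]
opening: 0.0223
```

Run:
```python
from h import *
np.set_printoptions(precision=4,suppress=True)
B=np.load("bed.npz");R,o=B["R"],B["o"]
s=viewer.get_image("side");t=viewer.get_image("top");cv2.imwrite("pics/top8.png",t);cv2.imwrite("pics/side8.png",s)
st=readout.get_obs();tp=st["tool_pos"];print(tp,R.T@(tp[:2]-[.4963,-.0393]),R.T@st["contact_force"][:2],st["opening"])
for n,z in(("side",1),("top",1)):
  for k,z in(("collar",.075),("index",.031)):
    for d in nets.pinpoint(n,k)[:3]:print(n,k,np.round(d["at"],1),round(d["confidence"],2),"bed",R.T@(onz(n,d["at"],z)[:2]-o))
```

```text
[0.4895 0.0283 0.056 ] [0.068  0.0001] [-9.9514 -3.3398] 0.022769267203503675
side collar [283.7 214.6] 0.67 bed [0.0331 0.0048]
side index [279.6 228.6] 0.75 bed [ 0.0384 -0.0045]
top index [262.6 227.6] 0.51 bed [0.0348 0.0029]
```

>>> step_arm:
  moves:
    - [[-0.05,0.5,0,0],[-0.05,0.5,0,0],[-0.02,0.2,0,0],[0,0,0,0],[0,0,0,0],[0,0,0,0]]

```text
t: 20.28
tool_pos: [0.4884, 0.04, 0.056]
tool_rot: [3.131, 0.159, 0.003]
contact_force: [3.3, -10.4, 1.4]
opening: 0.0225
```

Run:
```python
from h import *
np.set_printoptions(precision=4,suppress=True)
B=np.load("bed.npz");R,o=B["R"],B["o"]
s=viewer.get_image("side");t=viewer.get_image("top")
st=readout.get_obs();tp=st["tool_pos"];print(tp,R.T@(tp[:2]-[.4963,-.0393]),R.T@st["contact_force"][:2],st["opening"])
for n in("side","top"):
  for k,z in(("collar",.075),("index",.031)):
    for d in nets.pinpoint(n,k)[:3]:print(n,k,np.round(d["at"],1),round(d["confidence"],2),"bed",R.T@(onz(n,d["at"],z)[:2]-o))
w=lambda x,y,z:np.r_[o+R@[x,y],z]
out=[]
for n,im,sh in(("side",s,(-.5,1.4)),("top",t,(0,0))):
    f=7 if n=="side" else 7
    c0=np.round(proj(n,w(.036,0,.05))).astype(int)-[28,42]
    c=cv2.resize(im[c0[1]:c0[1]+84,c0[0]:c0[0]+57],None,fx=f,fy=f,interpolation=cv2.INTER_CUBIC)
    q=lambda p:tuple(int(v) for v in(proj(n,p)+sh-c0)*f+3)
    for x in(.0366,): cv2.line(c,q(w(x,-.048,.031)),q(w(x,-.03,.031)),(0,255,0),1);cv2.line(c,q(w(x,.03,.031)),q(w(x,.048,.031)),(0,255,0),1)
    for x in(.0366,.0266,.0466):
        for a in np.arange(0,6.28,.4):cv2.circle(c,q(w(x,.011*np.cos(a),.075+.011*np.sin(a))),1,(255,0,255) if x==.0366 else (0,255,255),-1)
    out.append(c)
cv2.imwrite("pics/fin.png",np.hstack(out))
```

```text
[0.4884 0.04   0.0561] [0.0797 0.    ] [-11.2946  -1.5742] 0.022805585472200178
side collar [282.  215.9] 0.46 bed [0.0408 0.005 ]
side index [280.9 231.5] 0.44 bed [0.0474 0.0065]
top collar [393.2 141.6] 0.16 bed [-0.3004 -0.1735]
top index [277.4 226.7] 0.32 bed [-0.0018  0.0039]
```

View pics/fin.png

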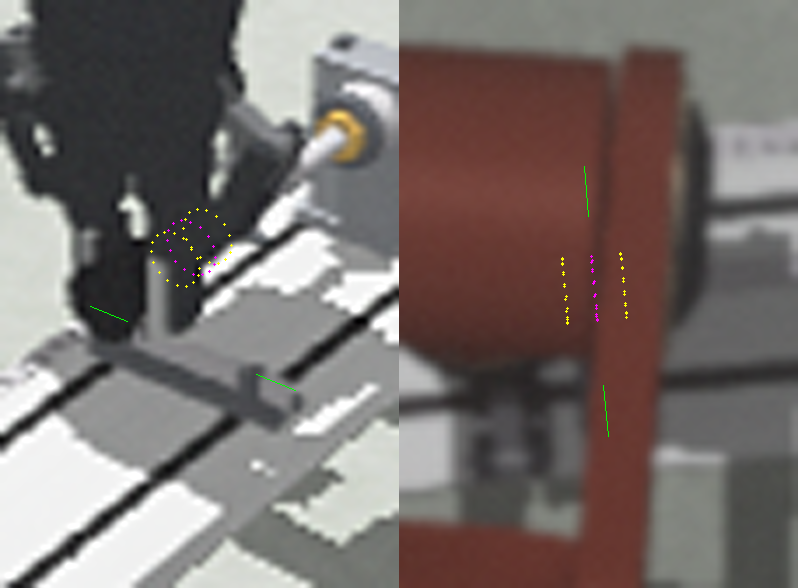

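The last picture shows the fingers hiding the collar in the side view, and the arm covering it in the top view. The remaining 2.3 mm to 82 mm therefore goes by tool travel, which is reliable because the grip is unchanged and the spring force fits.

>>> step_arm:
  moves:
    - [[-0.01,0.12,0,0],[-0.01,0.11,0,0],[0,0,0,0],[0,0,0,0],[0,0,0,0],[0,0,0,0]]

```text
t: 21.08
tool_pos: [0.4881, 0.0422, 0.056]
tool_rot: [3.131, 0.159, 0.003]
contact_force: [2.8, -10.4, 2.3]
opening: 0.0226
```

Run:
```python
from h import *
np.set_printoptions(precision=4,suppress=True)
B=np.load("bed.npz");R,o=B["R"],B["o"]
s=viewer.get_image("side")
st=readout.get_obs();tp=st["tool_pos"];print(tp,"travel",R.T@(tp[:2]-[.4963,-.0393]),"F",R.T@st["contact_force"][:2],st["opening"])
for k,z in(("knob",.075),("collar",.075),("index",.031)):
    for d in nets.pinpoint("side",k)[:3]:print(k,np.round(d["at"],1),round(d["confidence"],2),"bed",R.T@(onz("side",np.array(d["at"])-[-.5,1.4],z)[:2]-o))
# index shift check: correlate blade's visible end between the pre-pull and present frames
a=cv2.imread("pics/side8.png");cg=cv2.cvtColor(a,6);sg=cv2.cvtColor(s,6)
u,v=np.round(proj("side",np.r_[o+R@[.037,.04],.028])+[-.5,1.4]).astype(int)
T=cg[v-5:v+7,u-6:u+9];m=cv2.matchTemplate(sg[v-11:v+13,u-12:u+15],T,cv2.TM_CCOEFF_NORMED);print("index px shift",np.subtract(cv2.minMaxLoc(m)[3],(6,6)),m.max())
print([(np.round(d["at"],1),round(d["confidence"],2)) for d in nets.pinpoint("side","cup_a")][:3])
```

```text
[0.4882 0.0422 0.056 ] travel [0.0819 0.0001] F [-10.3224  -3.5564] 0.022748839736269975
knob [270.9 221. ] 0.46 bed [ 0.0712 -0.0059]
collar [279.7 218. ] 0.63 bed [0.0463 0.0034]
index [281.3 231.3] 0.77 bed [0.04   0.0038]
index px shift [0 0] 0.87919647
[(array([183.8, 311.4]), 0.78), (array([180.8, 299.1]), 0.61), (array([185.3, 307.6]), 0.47)]
```

```bash
python3 -c "
from station import ctrl;print(ctrl.finish_job())"
```

```text
the job is handed in; nothing more can be done
None
```

I nested both cups from the bed in the third cup, then drew the rod out about 82 mm and handed in at about 21 s while still holding it. I couldn't see the collar directly over the blade at the end.

**Cups:** The cup farther from the knob went in first and the nearer one on top of it. A side picture after the second release shows all three upright on the bench.

**Rod:** I gripped the knob by its waist. The arm's own reading gives 81.9 mm of travel, and the opening stayed at about 22.7 mm, so nothing slipped. The pull was about 10 N at the last reading, a little under the 11.5 N the spring figures suggest.

**Collar over blade:** The arm and fingers hid the collar in both cameras, so this rests on travel and numbers.

| Source | Collar, mm along bed | Blade, mm along bed |
|---|---|---|
| Tool travel | 36.9 | – |
| Top picture before the pull | – | 36.6 |
| Side camera, from the knob | 36.7 | – |
| Side camera, read directly | 46 | 40 |

- **Disagreement:** The direct side readings differ from the rest. That camera is off by about 1.5 pixels (roughly 5 mm), which I only roughly corrected, and its readings scatter by several mm, so I went with travel and the top picture.
- **Index:** An image match between 68 mm of draw and the end showed no shift, at a match score of 0.88. It was not compared with the picture from before the pull.
- **Other objects:** I saw no contact with anything else on the bench, but did not check each object at the end.

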